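# Ornaments back on their cork pads

### The job

The cabinet top has been dusted: put the round steel tin, the white ceramic vase, the bamboo chopstick holder and the frosted night lamp back upright, each in the middle of the cork pad that matches its foot in shape and size, with the square and the oblong one turned in line with their pads. Set them down gently rather than dropping them, and leave the tea cup and the marble dish where they stand.

Things in the scene. Friction and masses are not known exactly. Their poses are not given: they have to be found in the camera images.
- tin_mid (a point): Round steel tin with a closed lid, loose, about 0.2 kg: 52 mm high, lid (top 14 mm) 64 mm in diameter, body below it 61 mm. Solid to handle, the lid does not come off. Point: its centre, 26 mm above its underside; z up. Belongs on the large round pad.
- vase_mid (a point): White ceramic bud vase, loose, about 0.16 kg: 70 mm high, a plain cylinder 42 mm in diameter up to 48 mm, then a narrow neck 17 to 22 mm across. Point: on its axis, half-way up, 35 mm above its underside; z up. Belongs on the small round pad.
- holder_mid (a point): Square bamboo chopstick holder, empty and open at the top, loose, about 0.18 kg: 56 x 56 mm, 85 mm high, walls 5 mm thick. Point: its centre, 42.5 mm above its underside; x and y square to its sides, z up. Belongs on the square pad, sides parallel to the pad's (any quarter turn).
- lamp_mid (a point): Press-button night lamp, an oblong block of frosted whitish plastic on a grey foot, loose, about 0.22 kg: foot 88 mm (x) x 50 mm (y) x 12 mm, frosted part above it 84 x 48 mm up to 56 mm, then a low round grey button up to 60 mm. Point: its centre, 30 mm above its underside; x along its length, z up. Belongs on the oblong pad, lengthwise along it (either way round).
- pad_large: Large round cork pad, 84 mm in diameter, 4 mm thick, fixed flat on the cabinet top. Origin: centre of its underside, on the cabinet top (z = 0).
- pad_small: Small round cork pad, 62 mm in diameter, 4 mm thick, fixed flat. Origin: centre of its underside (z = 0).
- pad_square: Square cork pad, 76 x 76 mm, 4 mm thick, fixed flat. Origin: centre of its underside (z = 0); x and y square to its sides.
- pad_oblong: Oblong cork pad, 108 mm (x) x 70 mm (y), 4 mm thick, fixed flat. Origin: centre of its underside (z = 0); x along its length.
- teacup: Bystander: blue ceramic tea cup without handle, loose, 68 mm across the rim, 55 mm high. Origin: centre of its underside. Not to be moved.
- dish: Bystander: terracotta dish with a green glass marble fixed in it, loose, 62 mm across, 31 mm high with the marble. Origin: centre of its underside. Not to be moved. (Everything else on the cabinet stands further out, beyond x = 0.77 m or |y| = 0.54 m, and is at most 115 mm high.)

How it is judged (in metres and radians):
At the end, for the whole second after the job is handed in: Tin on large round, vase on small round, holder on square, lamp on oblong pad: each within 13 mm of the pad centre, upright within 0.1 rad, standing on the pad (at most 6 mm above it), at rest and released; holder's sides and lamp's length within 0.2 rad of the pad's (horizontal distance between tin_mid and pad_large below 0.013 m and height (world z) of tin_mid below 0.036 m and angle between each of tin_mid, vase_mid, holder_mid, lamp_mid's own z axis and vertical below 0.1 rad and horizontal distance between vase_mid and pad_small below 0.013 m and height (world z) of vase_mid below 0.045 m and horizontal distance between holder_mid and pad_square below 0.013 m and height (world z) of holder_mid below 0.0525 m and horizontal distance between lamp_mid and pad_oblong below 0.013 m and height (world z) of lamp_mid below 0.04 m and (angle between the x axis of holder_mid and the x axis of pad_square, either way round below 0.2 rad or angle between the x axis of holder_mid and the y axis of pad_square, either way round below 0.2 rad) and angle between the x axis of lamp_mid and the x axis of pad_oblong, either way round below 0.2 rad and linear speed of each of tin, vase, holder, lamp below 0.02 m/s); the robot touches nothing.
It fails at once if the tea cup or the marble dish is pushed more than 15 mm (distance of any of teacup, dish from where it was at the start of the episode above 0.015 m).
It fails at once if a thing is dropped or slammed on to its pad: faster than 0.5 m/s within the last 10 mm above it ((horizontal distance between tin_mid and pad_large below 0.03 m and height (world z) of tin_mid below 0.04 m and linear speed of tin above 0.5 m/s) or (horizontal distance between vase_mid and pad_small below 0.03 m and height (world z) of vase_mid below 0.049 m and linear speed of vase above 0.5 m/s) or (horizontal distance between holder_mid and pad_square below 0.03 m and height (world z) of holder_mid below 0.0565 m and linear speed of holder above 0.5 m/s) or (horizontal distance between lamp_mid and pad_oblong below 0.03 m and height (world z) of lamp_mid below 0.044 m and linear speed of lamp above 0.5 m/s)).
It also fails if it takes over 109 s, if anything falls off the work surface, if the arm or the gripper's body presses on something with over 40 N, if the wrist force passes 120 N, or if a joint passes its speed limit or range.

### The arm

A 6-joint arm with a two-finger parallel gripper is mounted at the origin on the work surface. World frame = base frame: x ahead of the robot, y to its left, z up, the work surface at z = 0. Lengths are in m, angles in degrees, forces in N, time in s.
With the tool pointing down it reaches from about 0.4 to 0.825 m from the base axis. Payload 7 kg.
Tool frame: the origin (TCP) lies midway between the tips of the shut fingers; the grasp point (between the pads) lies r.grasp_offset behind it (r.grasp_offset is the distance from the TCP to the grasp point, in m); z points along the fingers, y is the direction in which the jaws open and shut (so a half turn about z gives the same grasp; the last joint's range is limited). The gripper opens to 88 mm and grips with 3 to 60 N. Pads are 19 mm wide; open, the fingers measure 130 mm over their backs; the gripper's body (78 mm by 193 mm) begins 47 mm behind the grasp point.
Start: joints at [82.798, 20.546, 0.682, 0, -70.136, -16.507], TCP at [0.271, 0.618, 0.227] pointing down, gripper open.
Joint ranges: [-176.03, 176.03], [-82.01, 121.73], [-58.28, 71.71], [-173.87, 95.51], [-174.79, -0.11], [-173.66, 173.66]. Speed limits (degrees/s): [136.94, 136.94, 172.46, 180, 180, 180].

### API

Orientations are given as [roll, pitch, yaw] about the fixed x, y, z axes, in that order (R = Rz(yaw) Ry(pitch) Rx(roll)).
In Python, from plant import status, imaging, r gives the robot as it stands.
- The arm moves only by the tool apply_moves, never from a script. Its argument "moves" is a list of rows, each a list of 6 numbers: the shift along the tool's x, y, z in units of 200 mm (1.0 is 200 mm), then the turn, a rotation vector about the tool's x, y, z in units of 90 degrees (1.0 is 90 degrees). In form: [[tx, ty, tz, rx, ry, rz], ...]. A call has 1 to 12 rows; each row is the pose to reach, as a shift and turn from the pose measured when the call began, along the tool's axes at that moment; what a row does not reach only later rows make up. A row lasts 1/8 s, in which the tool goes at most 62.5 mm and 10.7 degrees, less where a joint would pass 70% of its speed; a pose out of reach is approached as far as the arm can. A call with a number of a shift or a turn outside -1 to 1 is refused whole. A call with a gripper value outside its range is refused whole. "hand" is the closure, from -1 (fully open) to 1 (shut), set as the call begins (left out, the last holds). The fingers move at their own pace and stop on an object; "grip_force" is the grip in N (left out, the last holds). Time passes only in rows, so rows that repeat a pose let the fingers close. It gives the time, the measured TCP pose, the force and the opening at its end, in the units of the state.
- status.get_state(): the state, without advancing time (a new reading comes with each control period).
- imaging.capture(name): name is "scene" or "top" or "wrist"; returns (picture, depth): 420x560x3 uint8, blue, green, red; 420x560 float32, m along the optical axis (not along the pixel's ray), 0 where there is no reading.
- imaging.camera_info(name): a dict with "fx", "fy", "cx", "cy" (pixels), "T" (4x4, takes a point from camera to world coordinates). Camera axes: x right, y up, looking along -z (the intrinsics and any distortion apply to the point x, -y, -z); pixel columns grow to the right and rows downward; lengths in m; the calibration is good to about 2 mm. A picture is of the moment at which its call begins: read the wrist's pose just before it. camera_info takes no time and is no camera call; for the wrist camera it gives the pose at the moment of the call.
- r.close_job(): hands the job in, once; it reports no verdict.
The state is a dict: "time_s": time; "joints": joint angles; "qd": joint speeds; "joint_torque": joint torques, N m; "tcp_pos": TCP position; "eef_rot": TCP orientation; "contact_force": force on the tool from outside, world axes, zero at the start; "moment": the same for the moment, N m; "gripper_width": finger opening in m.
Only numpy, scipy, OpenCV 4.12 (cv2) and the standard library are available. Lean on these libraries where they do the work, as an engineer would, in place of code of your own. Each camera call takes 0.05 s, during which the arm holds its last target.

## Working session

There is one attempt and no reset: what is moved stays moved. The work goes in short steps, Python scripts to look and compute and a tool call to move; the robot and the scene stay as the last step left them, time stands still between calls to the robot, and variables do not carry over. Pictures are saved under pics/ and viewed, and the job is handed in when it is done.

Besides the shell and the picture viewer there is one more tool, called after "Emit:" as name(argument=value, ...) on one line, values as JSON. apply_moves: Moves the arm, as the interface text tells. Its arguments: {"type":"object","properties":{"moves":{"type":"array","items":{"type":"array","items":{"type":"number"}}},"hand":{"type":"number"},"grip_force":{"type":"number"}},"required":["moves"]}

```bash
ls; mkdir -p pics
python3 - <<'E'
from plant import status, imaging, r
import cv2, numpy as np
print(status.get_state()); print(r.grasp_offset)
for n in("scene","top","wrist"):
    i=imaging.camera_info(n);print(n,{k:np.round(v,4).tolist() if not isinstance(v,str) else v for k,v in i.items()})
    p,d=imaging.capture(n);cv2.imwrite(f"pics/{n}0.png",p);np.save(f"pics/{n}0.npy",d)
E
```

```text
pics
{'time_s': 0.0, 'joints': array([ 8.27990621e+01,  2.05937756e+01,  6.31586970e-01, -2.22469335e-02,
       -7.01356562e+01, -1.65056300e+01]), 'qd': array([-0.04438201, -0.03551594, -0.01312537,  0.08179709,  0.09694028,
        0.0127594 ]), 'joint_torque': array([-1.33876292e-03, -5.82723141e+01,  2.93048537e+01,  6.99690789e+00,
        6.72890237e-03, -1.82873127e-04]), 'tcp_pos': array([0.27121145, 0.61755647, 0.22557298]), 'eef_rot': array([ 1.79900245e+02, -7.75039871e-03, -2.37141384e+01]), 'contact_force': array([-0.05942061, -0.15044923,  0.11904769]), 'moment': array([-0.02026245,  0.00233948,  0.00787962]), 'gripper_width': 0.08751558085155611}
0.0188
scene {'fx': 394.3739, 'fy': 394.3739, 'cx': 279.3937, 'cy': 212.0077, 'T': [[-0.4023, -0.7394, 0.5398, 1.0322], [0.9155, -0.3251, 0.2369, 0.2171], [0.0004, 0.5895, 0.8078, 0.8564], [0.0, 0.0, 0.0, 1.0]]}
top {'fx': 396.2721, 'fy': 396.2721, 'cx': 271.7753, 'cy': 203.2043, 'T': [[0.0261, 0.9848, -0.1716, 0.3585], [-0.9995, 0.0226, -0.0227, -0.0134], [-0.0185, 0.1721, 0.9849, 1.0754], [0.0, 0.0, 0.0, 1.0]]}
wrist {'fx': 332.829, 'fy': 332.829, 'cx': 287.1, 'cy': 211.7784, 'T': [[-0.4027, 0.8866, 0.2275, 0.333], [-0.9153, -0.3905, -0.0986, 0.5919], [0.0014, -0.2479, 0.9688, 0.3832], [0.0, 0.0, 0.0, 1.0]]}
```

View pics/top0.png

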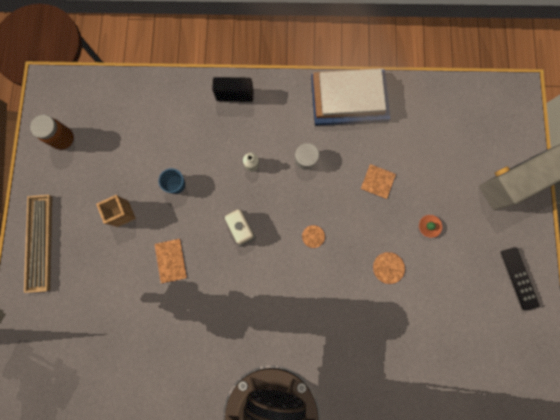

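View pics/scene0.png

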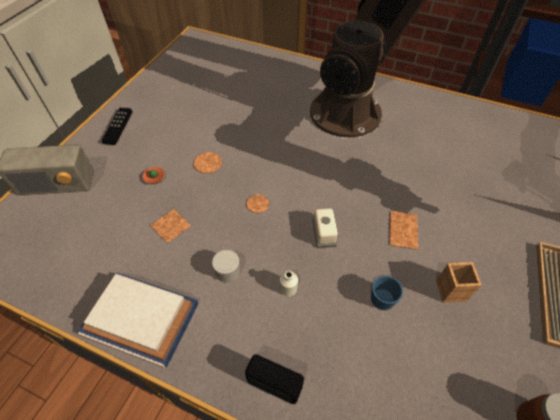

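View pics/wrist0.png

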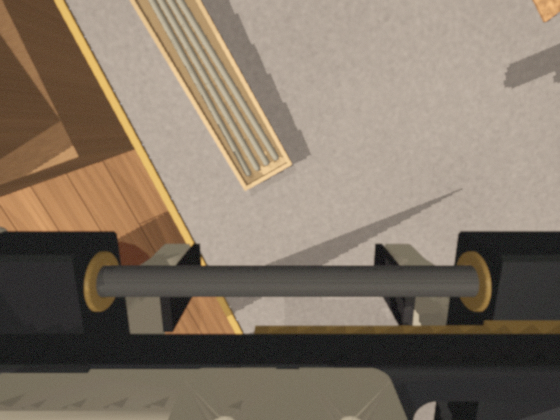

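The top view shows all four things upright: tin (307,156), vase (251,160), holder (113,210), lamp (239,227). The pads are at (389,268), (313,237), (378,181) and (170,261), the cup at (172,181) and the dish at (431,226). Next I measure them.

```bash
cat > h.py <<'E'
import numpy as np, cv2
from plant import imaging
def ray(info,u,v):
    u=np.asarray(u,float);v=np.asarray(v,float)
    d=np.stack([(u-info['cx'])/info['fx'],-(v-info['cy'])/info['fy'],-np.ones_like(u)],-1)
    T=np.array(info['T']);return T[:3,3],d@T[:3,:3].T
def plane(info,u,v,z):
    o,d=ray(info,u,v);t=(z-o[2])/d[...,2];return o+d*t[...,None]
def cloud(info,dep):
    v,u=np.mgrid[:dep.shape[0],:dep.shape[1]]
    o,d=ray(info,u,v);P=o+d*dep[...,None];P[dep<=0]=np.nan;return P
E
python3 - <<'E'
from h import *
for n in("top","scene"):
    I=imaging.camera_info(n);p=cv2.imread(f"pics/{n}0.png");d=np.load(f"pics/{n}0.npy");P=cloud(I,d)
    hsv=cv2.cvtColor(p,cv2.COLOR_BGR2HSV)
    m=cv2.inRange(hsv,(5,110,120),(20,255,255))
    k,l,s,c=cv2.connectedComponentsWithStats(m)
    cs,_=cv2.findContours(m,cv2.RETR_EXTERNAL,cv2.CHAIN_APPROX_NONE)
    print(n,"table z",np.nanmedian(P[:,:,2]))
    for q in cs:
        if cv2.contourArea(q)<100: continue
        q=q[:,0].astype(float);W=plane(I,q[:,0],q[:,1],.004)
        if abs(W[:,1].mean())>.54 or W[:,0].mean()>.77: continue
        w=(W[:,:2]*1000).astype(np.float32);h=cv2.convexHull(w)
        M=cv2.moments(h);print("org",np.round([M['m10']/M['m00'],M['m01']/M['m00']],1),"minrect",np.round(np.r_[cv2.minAreaRect(w)[0],cv2.minAreaRect(w)[1],cv2.minAreaRect(w)[2]],1))
    z=P[...,2];ok=(z>.022)&(z<.125)&(P[...,0]>.3)&(P[...,0]<.77)&(abs(P[...,1])<.54)
    k,l,s,c=cv2.connectedComponentsWithStats(ok.astype(np.uint8))
    for j in range(1,k):
        if s[j,4]<40: continue
        Q=P[l==j];t=np.nanpercentile(Q[:,2],90);Q=Q[Q[:,2]>t-.012]
        w=(Q[:,:2]*1000).astype(np.float32);R=cv2.minAreaRect(w)
        print("obj px",c[j].round(),"top",round(t*1000),"mean",w.mean(0).round(1),"rect",np.round(np.r_[R[0],R[1],R[2]],1))
E
python3 -c "
import cv2
p=cv2.imread('pics/top0.png');cv2.imwrite('pics/topz.png',cv2.resize(p[140:300,80:280],None,fx=4,fy=3.75,interpolation=2))"
```

```text
top table z -0.0013270225487883591
org [ 378.9 -303.2] minrect [ 378.6 -303.7   81.6   80.2   45.1]
org [382.7 280.6] minrect [382.7 280.7 107.7  70.6  13.5]
org [ 457.6 -102.5] minrect [ 457.9 -102.4   59.6   59.4    0.7]
org [ 493. -418.] minrect [ 492.6 -418.4   59.7   62.1    1.3]
org [519.  456.9] minrect [518.8 456.8  62.1  61.6  26.2]
org [ 613.8 -279.8] minrect [ 614.  -279.7   76.7   75.9   68.9]
obj px [306. 155.] top 54 mean [670.5 -79. ] rect [ 6.713e+02 -7.940e+01  6.040e+01  6.200e+01  5.000e-01]
obj px [250. 161.] top 70 mean [652.7  72. ] rect [653.6  71.8  19.9  18.8  25.5]
obj px [169. 180.] top 55 mean [593.  284.7] rect [591.2 281.9  65.7  64.5  86. ]
obj px [114. 211.] top 84 mean [506.1 423. ] rect [507.1 423.7  57.8  58.4  25.7]
obj px [239. 227.] top 58 mean [473.2  95.7] rect [474.2  96.4  82.8  46.7  28.5]
obj px [431. 225.] top 30 mean [ 491.  -411.1] rect [ 491.1 -412.4   18.9   21.1    0.5]
scene table z -0.0011282776457750554
org [473.7 443.7] minrect [475.3 448.6 124.7  75.8   5.8]
org [382.7 283.5] minrect [382.6 284.2 111.4  70.6  14. ]
org [ 615.2 -276.9] minrect [ 615.2 -277.    78.4   75.4   69.4]
org [ 458.9 -100. ] minrect [ 458.8 -101.    61.7   60.    23.7]
org [ 487.4 -418.5] minrect [ 488.  -418.6   61.1   64.    23.7]
org [ 380.9 -300.9] minrect [ 380.5 -301.5   80.5   83.6   23.7]
org [-245.6  340.8] minrect [-245.9  342.3  605.3   14.2   89.9]
org [-228.5 -530.1] minrect [-244.9 -464.3   68.5  586.4    5.6]
obj px [325. 226.] top 57 mean [481.4  99.5] rect [477.2  98.6  83.7  48.3  29.5]
obj px [226. 264.] top 54 mean [676.5 -74.9] rect [674.7 -76.6  61.9  62.2  48.6]
obj px [459. 281.] top 84 mean [509.9 425.5] rect [507.6 425.5  58.8  58.5  27.6]
obj px [288. 282.] top 70 mean [657.8  75. ] rect [656.4  75.1  22.1  19.8  67.3]
obj px [387. 291.] top 55 mean [591.6 285.1] rect [594.3 284.   66.7  65.7  59.6]
```

View pics/topz.png

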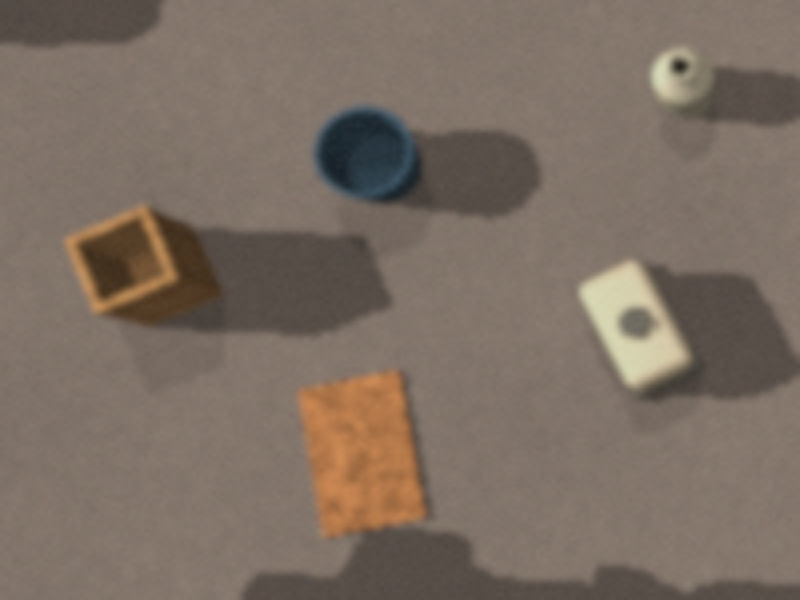

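```bash
cat > go.py <<'E'
import sys,numpy as np
from scipy.spatial.transform import Rotation as Ro
from plant import status
def delta(x,y,z,yaw):
    s=status.get_state();R=Ro.from_euler('xyz',s['eef_rot'],degrees=True)
    t=Ro.from_euler('xyz',[180,0,yaw],degrees=True)
    d=R.inv().apply(np.array([x,y,z])/1000-s['tcp_pos'])/.2
    w=(R.inv()*t).as_rotvec(degrees=True)/90
    print("t",round(s['time_s'],2),"tcp",s['tcp_pos'].round(4),"rot",s['eef_rot'].round(1),"j",s['joints'].round(0),"w",round(s['gripper_width'],4),"F",s['contact_force'].round(1))
    print("->",(x,y,z,yaw),np.round(np.r_[d,w],3).tolist())
a=list(map(float,sys.argv[1:]))
for i in range(0,len(a),4): delta(*a[i:i+4])
E
python3 go.py 507 424.5 120 -63.5
```

```text
t 0.15 tcp [0.2713 0.6177 0.2259] rot [179.9  -0.  -23.7] j [ 83.  21.   1.  -0. -70. -17.] w 0.0877 F [-0.4 -1.3 -0.3]
-> (507.0, 424.5, 120.0, -63.5) [1.467, 0.41, 0.53, 0.001, -0.0, 0.442]
```

Emit:
apply_moves(moves=[[0.3,0.08,0.05,0,0,0.11],[0.6,0.17,0.1,0,0,0.22],[0.9,0.25,0.15,0,0,0.33],[1.0,0.28,0.2,0,0,0.44],[1.0,0.28,0.2,0,0,0.44]], hand=-1, grip_force=20)

```text
time_s: 0.78
tcp_pos: [0.4329, 0.4839, 0.1847]
eef_rot: [179.8, -0.1, -63.5]
contact_force: [-0.5, 0.6, -0.4]
gripper_width: 0.0878
```

```bash
python3 go.py 507 424.5 120 -63.5
```

```text
t 0.78 tcp [0.4329 0.4839 0.1847] rot [ 1.798e+02 -1.000e-01 -6.350e+01] j [ 65.  20.  -6.  -0. -64. -39.] w 0.0878 F [-0.5  0.6 -0.4]
-> (507.0, 424.5, 120.0, -63.5) [0.43, -0.2, 0.324, 0.002, -0.001, -0.0]
```

Emit:
apply_moves(moves=[[0.22,-0.1,0.16,0,0,0],[0.43,-0.2,0.324,0.002,0,0],[0.43,-0.2,0.324,0.002,0,0],[0.43,-0.2,0.324,0.002,0,0],[0.43,-0.2,0.324,0.002,0,0]])

```text
time_s: 1.4
tcp_pos: [0.5065, 0.4261, 0.1211]
eef_rot: [-179.9, -0.1, -63.4]
contact_force: [0.1, -0.0, -0.1]
gripper_width: 0.0879
```

```bash
python3 go.py 507 424.5 32 -63.5; python3 -c "
from h import *
p,d=imaging.capture('wrist');cv2.imwrite('pics/w1.png',p)"
```

```text
t 1.4 tcp [0.5065 0.4261 0.1211] rot [-1.799e+02 -1.000e-01 -6.340e+01] j [ 57.  24.  -9.   0. -57. -30.] w 0.0879 F [ 0.1 -0.  -0.1]
-> (507.0, 424.5, 32.0, -63.5) [0.008, 0.002, 0.446, -0.001, -0.001, 0.001]
```

View pics/w1.png

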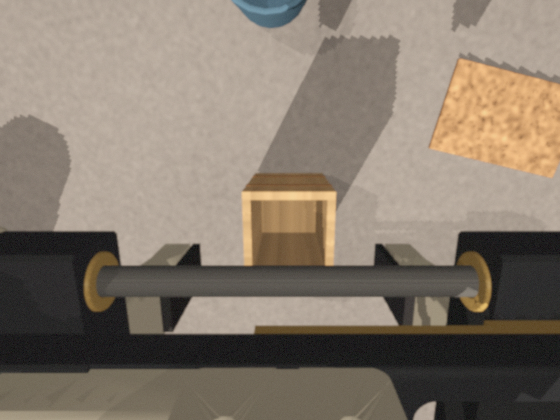

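The wrist view shows the holder (243–336 px) centred between the fingers and square to them. I descend and grip.

Emit:
apply_moves(moves=[[0.008,0.002,0.15,0,0,0],[0.008,0.002,0.3,0,0,0],[0.008,0.002,0.44,0,0,0],[0.008,0.002,0.44,0,0,0],[0.008,0.002,0.44,0,0,0]])

```text
time_s: 2.08
tcp_pos: [0.5073, 0.4256, 0.0346]
eef_rot: [-179.8, -0.0, -63.3]
contact_force: [-0.1, 0.4, 0.5]
gripper_width: 0.0877
```

Emit:
apply_moves(moves=[[0,0,0,0,0,0],[0,0,0,0,0,0],[0,0,0,0,0,0],[0,0,0,0,0,0],[0,0,0,0,0,0],[0,0,0,0,0,0],[0,0,0,0,0,0],[0,0,0,0,0,0]], hand=1, grip_force=20)

```text
time_s: 3.08
tcp_pos: [0.5072, 0.4255, 0.0349]
eef_rot: [-179.8, -0.0, -63.3]
contact_force: [-1.4, -0.3, 5.4]
gripper_width: 0.0561
```

```bash
python3 go.py 507 424.5 132 -63.5
```

```text
t 3.08 tcp [0.5072 0.4255 0.0349] rot [-179.8   -0.   -63.3] j [ 57.  29. -14.   0. -47. -30.] w 0.0561 F [-1.4 -0.3  5.4]
-> (507.0, 424.5, 132.0, -63.5) [0.004, 0.002, -0.486, -0.002, -0.001, 0.002]
```

Emit:
apply_moves(moves=[[0,0,-0.12,0,0,0],[0,0,-0.25,0,0,0],[0,0,-0.38,0,0,0],[0,0,-0.5,0,0,0],[0,0,-0.5,0,0,0]])

```text
time_s: 3.7
tcp_pos: [0.5076, 0.4263, 0.1364]
eef_rot: [-179.6, 0.0, -63.3]
contact_force: [0.4, 0.3, -2.2]
gripper_width: 0.0559
```

```bash
python3 go.py 614.5 -278.5 135 -111
```

```text
t 3.7 tcp [0.5076 0.4263 0.1364] rot [-179.6    0.   -63.3] j [ 57.  23.  -8.   0. -59. -30.] w 0.0559 F [ 0.4  0.3 -2.2]
-> (614.5, -278.5, 135.0, -111.0) [3.389, 1.105, -0.003, -0.004, 0.002, 0.53]
```

Emit:
apply_moves(moves=[[0.12,0.04,0,0,0,0],[0.36,0.12,0,0,0,0],[0.6,0.2,0,0,0,0],[0.84,0.28,0,0,0,0],[1.0,0.33,0,0,0,0]])

```text
time_s: 4.32
tcp_pos: [0.5375, 0.2145, 0.1344]
eef_rot: [-179.8, 0.0, -63.4]
contact_force: [-0.5, 0.7, -1.7]
gripper_width: 0.0561
```

Emit:
apply_moves(moves=[[0.24,0.08,0,0,0,0],[0.48,0.16,0,0,0,0],[0.72,0.24,0,0,0,0],[0.96,0.32,0,0,0,0],[1.0,0.33,0,0,0,0]])

```text
time_s: 4.95
tcp_pos: [0.5666, 0.0024, 0.1325]
eef_rot: [-179.9, 0.1, -63.6]
contact_force: [-0.9, 0.5, -1.7]
gripper_width: 0.0554
```

Emit:
apply_moves(moves=[[0.24,0.08,0,0,0,0.08],[0.48,0.16,0,0,0,0.16],[0.72,0.24,0,0,0,0.24],[0.96,0.32,0,0,0,0.35],[1.0,0.33,0,0,0,0.45],[1.0,0.33,0,0,0,0.53]])

```text
time_s: 5.7
tcp_pos: [0.5952, -0.2073, 0.1305]
eef_rot: [179.9, 0.1, -111.7]
contact_force: [-1.2, 0.1, -1.6]
gripper_width: 0.0557
```

```bash
python3 go.py 614.5 -278.5 70 -111
```

```text
t 5.7 tcp [ 0.5952 -0.2073  0.1305] rot [ 1.799e+02  1.000e-01 -1.117e+02] j [ -2.  21. -12.  -0. -57. -20.] w 0.0557 F [-1.2  0.1 -1.6]
-> (614.5, -278.5, 70.0, -111.0) [0.296, -0.222, 0.302, 0.001, 0.001, -0.008]
```

Emit:
apply_moves(moves=[[0.15,-0.11,0,0,0,0],[0.296,-0.222,0.1,0,0,-0.01],[0.296,-0.222,0.2,0,0,-0.01],[0.296,-0.222,0.3,0,0,-0.01],[0.296,-0.222,0.3,0,0,-0.01]])

```text
time_s: 6.32
tcp_pos: [0.6122, -0.2781, 0.0674]
eef_rot: [179.6, 0.0, -110.8]
contact_force: [-0.3, -0.1, -1.2]
gripper_width: 0.0559
```

```bash
python3 go.py 614.5 -278.5 40 -111;  python3 -c "
from h import *
p,d=imaging.capture('wrist');cv2.imwrite('pics/w2.png',p)
p,d=imaging.capture('scene');cv2.imwrite('pics/s2.png',cv2.resize(p[140:300,80:280],None,fx=4,fy=3.75))"
```

```text
t 6.33 tcp [ 0.6122 -0.2781  0.0674] rot [ 179.6    0.  -110.8] j [ -8.  28. -10.  -0. -53. -13.] w 0.0559 F [-0.3 -0.1 -1.2]
-> (614.5, -278.5, 40.0, -111.0) [-0.002, -0.012, 0.137, 0.005, 0.001, 0.002]
```

View pics/w2.png

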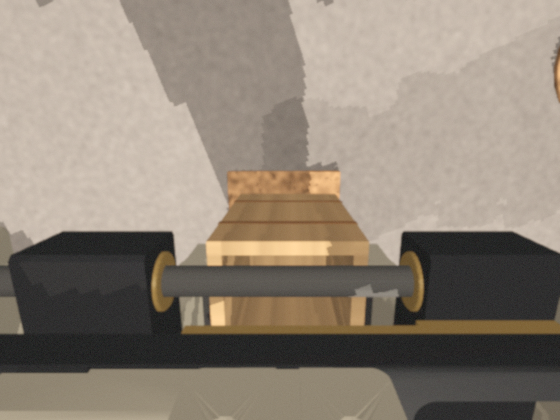

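View pics/s2.png

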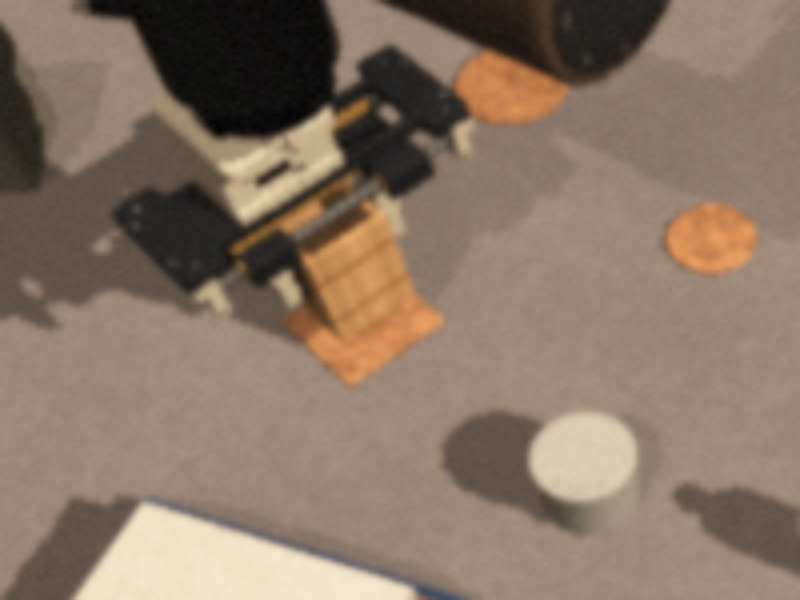

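The wrist view shows the pad (228–340 px) parallel to the holder and in line with it. I lower slowly.

Emit:
apply_moves(moves=[[0,-0.012,0.03,0.005,0,0],[0,-0.012,0.06,0.005,0,0],[0,-0.012,0.09,0.005,0,0],[0,-0.012,0.11,0.005,0,0],[0,-0.012,0.125,0.005,0,0],[0,-0.012,0.135,0.005,0,0],[0,-0.012,0.14,0.005,0,0],[0,-0.012,0.14,0.005,0,0]])

```text
time_s: 7.42
tcp_pos: [0.6165, -0.2793, 0.0422]
eef_rot: [-179.7, 0.1, -110.8]
contact_force: [0.4, 0.3, -1.8]
gripper_width: 0.056
```

```bash
python3 go.py 614.5 -278.5 40 -111
```

```text
t 7.42 tcp [ 0.6165 -0.2793  0.0422] rot [-1.797e+02  1.000e-01 -1.108e+02] j [ -8.  29. -11.   0. -49. -13.] w 0.056 F [ 0.4  0.3 -1.8]
-> (614.5, -278.5, 40.0, -111.0) [-0.0, 0.011, 0.011, -0.003, 0.001, 0.002]
```

Emit:
apply_moves(moves=[[0,0.01,0.008,0,0,0],[0,0.01,0.015,0,0,0],[0,0.01,0.02,0,0,0],[0,0.01,0.025,0,0,0],[0,0.01,0.025,0,0,0]])

```text
time_s: 8.05
tcp_pos: [0.6145, -0.2785, 0.0389]
eef_rot: [-179.7, 0.0, -110.8]
contact_force: [-4.3, 4.6, 11.0]
gripper_width: 0.0559
```

Contact is felt (11 N up). I release and back off.

Emit:
apply_moves(moves=[[0,0,0,0,0,0],[0,0,0,0,0,0],[0,0,0,0,0,0],[0,0,0,0,0,0],[0,0,0,0,0,0],[0,0,-0.08,0,0,0],[0,0,-0.2,0,0,0],[0,0,-0.4,0,0,0],[0,0,-0.6,0,0,0]], hand=-1)

```text
time_s: 9.18
tcp_pos: [0.6139, -0.2785, 0.1613]
eef_rot: [-179.6, 0.0, -110.8]
contact_force: [0.3, -0.2, 0.9]
gripper_width: 0.0876
```

```bash
python3 go.py 673 -78 140 -111 673 -78 140 -90
```

```text
t 9.18 tcp [ 0.6139 -0.2785  0.1613] rot [-179.6    0.  -110.8] j [ -8.  23.  -5.   0. -62. -13.] w 0.0876 F [ 0.3 -0.2  0.9]
-> (673.0, -78.0, 140.0, -111.0) [-1.042, 0.08, 0.107, -0.004, 0.0, 0.003]
t 9.18 tcp [ 0.6139 -0.2785  0.1613] rot [-179.6    0.  -110.8] j [ -8.  23.  -5.   0. -62. -13.] w 0.0876 F [ 0.3 -0.2  0.9]
-> (673.0, -78.0, 140.0, -90.0) [-1.042, 0.08, 0.107, -0.004, -0.0, -0.231]
```

Emit:
apply_moves(moves=[[-0.25,0.02,0.0,0,0,0],[-0.5,0.04,0.03,0,0,0],[-0.75,0.06,0.06,0,0,0],[-1.0,0.08,0.1,0,0,0],[-1.0,0.08,0.1,0,0,0],[-1.0,0.08,0.1,0,0,0]])

```text
time_s: 9.93
tcp_pos: [0.6701, -0.0856, 0.1423]
eef_rot: [-179.6, 0.0, -110.7]
contact_force: [0.3, -0.4, -0.0]
gripper_width: 0.0878
```

```bash
python3 go.py 673 -78 80 -111 673 -78 24 -111;  python3 -c "
from h import *
p,d=imaging.capture('wrist');cv2.imwrite('pics/w3.png',p)
p,d=imaging.capture('scene');cv2.imwrite('pics/s3.png',p)"
```

```text
t 9.93 tcp [ 0.6701 -0.0856  0.1423] rot [-179.6    0.  -110.7] j [  9.  24.  -6.   0. -60. -30.] w 0.0878 F [ 0.3 -0.4 -0. ]
-> (673.0, -78.0, 80.0, -111.0) [-0.041, 0.002, 0.311, -0.004, 0.001, 0.003]
t 9.93 tcp [ 0.6701 -0.0856  0.1423] rot [-179.6    0.  -110.7] j [  9.  24.  -6.   0. -60. -30.] w 0.0878 F [ 0.3 -0.4 -0. ]
-> (673.0, -78.0, 24.0, -111.0) [-0.04, 0.004, 0.591, -0.004, 0.001, 0.003]
```

View pics/w3.png

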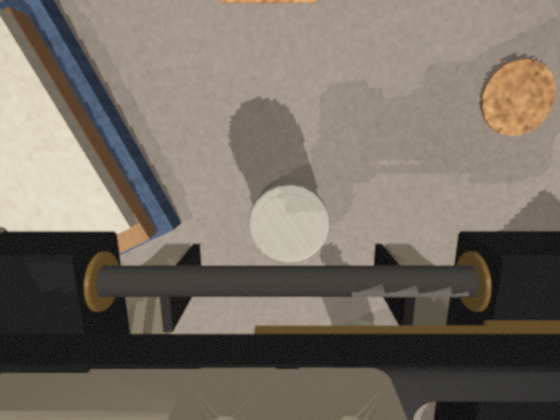

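View pics/s3.png

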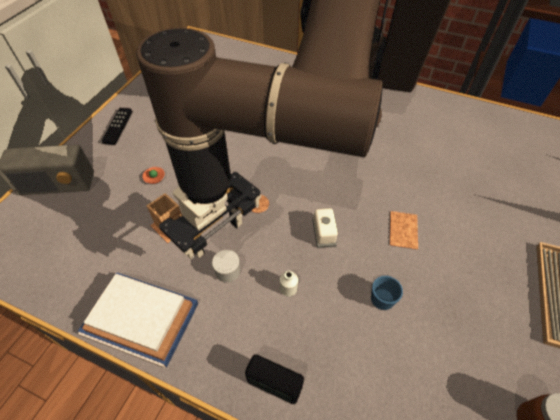

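The tin is centred at (289,224), but the book at left (to about 180,225) is close to the gripper. I'll turn to yaw −160 so the body stays clear of it.

Emit:
apply_moves(moves=[[-0.02,0,0,0,0,0.11],[-0.04,0.003,0,0,0,0.22],[-0.04,0.003,0,0,0,0.33],[-0.04,0.003,0.1,0,0,0.44],[-0.04,0.003,0.2,0,0,0.55],[-0.04,0.003,0.3,0,0,0.55],[-0.04,0.003,0.3,0,0,0.55]])

```text
time_s: 10.9
tcp_pos: [0.6713, -0.0804, 0.0809]
eef_rot: [-179.8, 0.2, -160.4]
contact_force: [0.5, 0.0, 0.3]
gripper_width: 0.0876
```

```bash
python3 go.py 673 -78 24 -160;  python3 -c "
from h import *
p,d=imaging.capture('wrist');cv2.imwrite('pics/w4.png',p)"
```

```text
t 10.9 tcp [ 0.6713 -0.0804  0.0809] rot [-179.8    0.2 -160.4] j [ 10.  27.  -9.   0. -53. -80.] w 0.0876 F [0.5 0.  0.3]
-> (673.0, -78.0, 24.0, -160.0) [-0.011, 0.009, 0.285, -0.002, 0.002, -0.004]
```

View pics/w4.png

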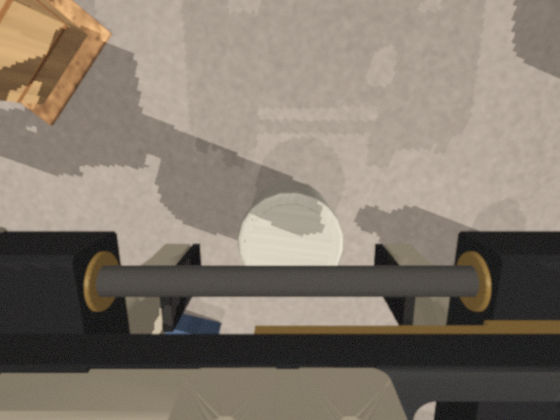

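Emit:
apply_moves(moves=[[-0.01,0.01,0.1,0,0,0],[-0.01,0.01,0.2,0,0,0],[-0.01,0.01,0.28,0,0,0],[-0.01,0.01,0.29,0,0,0],[-0.01,0.01,0.29,0,0,0]])

```text
time_s: 11.58
tcp_pos: [0.6741, -0.0778, 0.0245]
eef_rot: [-179.8, 0.3, -160.3]
contact_force: [0.0, 0.0, 0.5]
gripper_width: 0.0873
```

Emit:
apply_moves(moves=[[0,0,0,0,0,0],[0,0,0,0,0,0],[0,0,0,0,0,0],[0,0,0,0,0,0],[0,0,0,0,0,0],[0,0,0,0,0,0]], hand=1, grip_force=25)

```text
time_s: 12.32
tcp_pos: [0.6743, -0.0778, 0.0249]
eef_rot: [-179.8, 0.3, -160.3]
contact_force: [-1.0, 0.8, 5.4]
gripper_width: 0.0634
```

Emit:
apply_moves(moves=[[0,0,-0.05,0,0,0],[0,0,-0.15,0,0,0],[0,0,-0.3,0,0,0],[0,0,-0.45,0,0,0],[0,0,-0.6,0,0,0],[0,0,-0.6,0,0,0]])

```text
time_s: 13.08
tcp_pos: [0.675, -0.0775, 0.1482]
eef_rot: [-179.7, 0.6, -160.3]
contact_force: [-0.3, -0.5, -1.1]
gripper_width: 0.0633
```

```bash
python3 go.py 380 -302 140 -160
```

```text
t 13.07 tcp [ 0.675  -0.0775  0.1482] rot [-179.7    0.6 -160.3] j [ 10.  24.  -5.   0. -60. -80.] w 0.0633 F [-0.3 -0.5 -1.1]
-> (380.0, -302.0, 140.0, -160.0) [1.767, -0.56, 0.025, -0.004, 0.007, -0.004]
```

Emit:
apply_moves(moves=[[0.12,-0.04,0,0,0,0],[0.36,-0.12,0,0,0,0],[0.6,-0.2,0,0,0,0],[0.8,-0.26,0,0,0,0],[1.0,-0.32,0,0,0.005,0]])

```text
time_s: 13.7
tcp_pos: [0.5062, -0.2058, 0.1456]
eef_rot: [-179.7, 0.1, -160.4]
contact_force: [0.3, -0.2, -1.1]
gripper_width: 0.0631
```

Emit:
apply_moves(moves=[[0.2,-0.06,0,0,0,0],[0.4,-0.12,0,0,0,0],[0.6,-0.18,0.05,0,0,0],[0.75,-0.22,0.1,0,0,0],[0.75,-0.22,0.2,0,0,0],[0.75,-0.22,0.3,0,0,0]])

```text
time_s: 14.45
tcp_pos: [0.3789, -0.298, 0.0848]
eef_rot: [-179.7, 0.1, -160.4]
contact_force: [-0.1, -0.5, -1.9]
gripper_width: 0.0634
```

```bash
python3 go.py 380 -302 45 -160;  python3 -c "
from h import *
p,d=imaging.capture('wrist');cv2.imwrite('pics/w5.png',p)"
```

```text
t 14.45 tcp [ 0.3789 -0.298   0.0848] rot [-1.797e+02  1.000e-01 -1.604e+02] j [-15.  11. -34.   0. -45. -56.] w 0.0634 F [-0.1 -0.5 -1.9]
-> (380.0, -302.0, 45.0, -160.0) [0.001, -0.02, 0.199, -0.003, 0.001, -0.005]
```

View pics/w5.png

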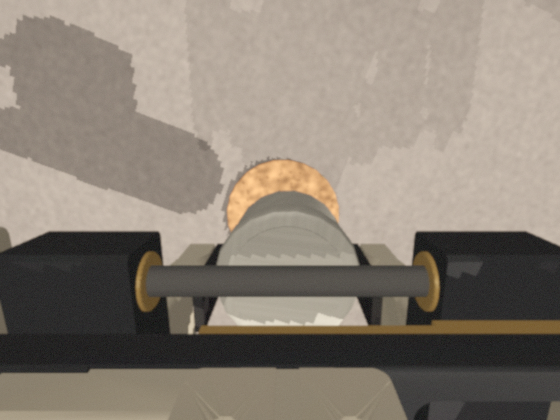

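The pad (centre column 283) lies slightly left of the tin (287), which agrees with the 4 mm move still to make. I lower.

Emit:
apply_moves(moves=[[0,-0.01,0.05,0,0,0],[0,-0.02,0.1,0,0,0],[0,-0.02,0.15,0,0,0],[0,-0.02,0.2,0,0,0],[0,-0.02,0.23,0,0,0],[0,-0.02,0.25,0,0,0],[0,-0.02,0.26,0,0,0],[0,-0.02,0.265,0,0,0],[0,-0.02,0.265,0,0,0]])

```text
time_s: 15.62
tcp_pos: [0.3789, -0.3011, 0.0294]
eef_rot: [-179.9, -0.1, -160.4]
contact_force: [0.3, -0.7, -1.4]
gripper_width: 0.0633
```

Emit:
apply_moves(moves=[[-0.005,0,0.005,0,0,0],[-0.005,0,0.01,0,0,0],[-0.005,0,0.015,0,0,0],[-0.005,0,0.015,0,0,0]])

```text
time_s: 16.12
tcp_pos: [0.3794, -0.301, 0.0285]
eef_rot: [-179.9, -0.1, -160.4]
contact_force: [-8.9, 5.6, 27.5]
gripper_width: 0.0631
```

Emit:
apply_moves(moves=[[0,0,0,0,0,0],[0,0,0,0,0,0],[0,0,0,0,0,0],[0,0,0,0,0,0],[0,0,0,0,0,0],[0,0,-0.08,0,0,0],[0,0,-0.2,0,0,0],[0,0,-0.4,0,0,0],[0,0,-0.55,0,0,0],[0,0,-0.55,0,0,0]], hand=-1)

```text
time_s: 17.38
tcp_pos: [0.381, -0.3012, 0.1408]
eef_rot: [-179.7, 0.1, -160.4]
contact_force: [-0.7, -0.9, -0.5]
gripper_width: 0.0874
```

```bash
python3 go.py 655 73.5 140 -160
```

```text
t 17.38 tcp [ 0.381  -0.3012  0.1408] rot [-1.797e+02  1.000e-01 -1.604e+02] j [-15.   7. -30.   0. -53. -56.] w 0.0874 F [-0.7 -0.9 -0.5]
-> (655.0, 73.5, 140.0, -160.0) [-1.919, 1.304, 0.0, -0.003, 0.001, -0.004]
```

Emit:
apply_moves(moves=[[-0.2,0.14,0,0,0,0],[-0.44,0.3,0,0,0,0],[-0.68,0.46,0,0,0,0],[-0.92,0.62,0,0,0,0],[-1.0,0.68,0,0,0,0]])

```text
time_s: 18.0
tcp_pos: [0.5249, -0.1036, 0.1393]
eef_rot: [-179.7, 0.0, -160.2]
contact_force: [0.2, -0.8, -1.2]
gripper_width: 0.0877
```

Emit:
apply_moves(moves=[[-0.2,0.14,0,0,0,0],[-0.44,0.3,0,0,0,0],[-0.68,0.46,0,0,0,0],[-0.88,0.61,0.1,0,0,0],[-0.92,0.63,0.2,0,0,0],[-0.92,0.63,0.25,0,0,0]])

```text
time_s: 18.75
tcp_pos: [0.6543, 0.0766, 0.0861]
eef_rot: [-179.7, -0.2, -160.2]
contact_force: [-0.2, -0.0, 0.5]
gripper_width: 0.0879
```

```bash
python3 go.py 655 73.5 12 -160;  python3 -c "
from h import *
p,d=imaging.capture('wrist');cv2.imwrite('pics/w6.png',p)"
```

```text
t 18.75 tcp [0.6543 0.0766 0.0861] rot [-179.7   -0.2 -160.2] j [ 24.  26. -11.   0. -53. -94.] w 0.0879 F [-0.2 -0.   0.5]
-> (655.0, 73.5, 12.0, -160.0) [0.001, -0.014, 0.371, -0.003, -0.002, -0.003]
```

View pics/w6.png

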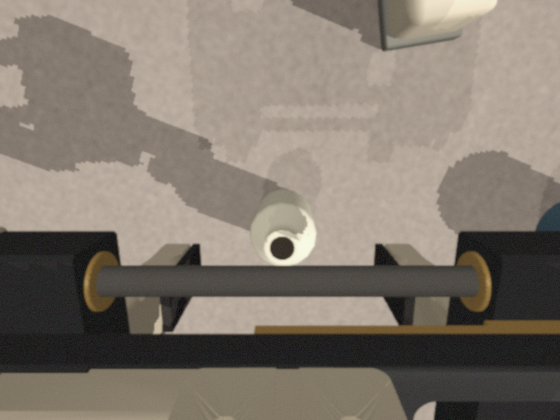

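Emit:
apply_moves(moves=[[0,-0.013,0.1,0,0,0],[0,-0.013,0.2,0,0,0],[0,-0.013,0.3,0,0,0],[0,-0.013,0.36,0,0,0],[0,-0.013,0.37,0,0,0],[0,-0.013,0.37,0,0,0]])

```text
time_s: 19.55
tcp_pos: [0.6546, 0.0727, 0.0123]
eef_rot: [-179.7, -0.2, -160.3]
contact_force: [-0.1, 0.2, 0.7]
gripper_width: 0.0874
```

Emit:
apply_moves(moves=[[0,0,0,0,0,0],[0,0,0,0,0,0],[0,0,0,0,0,0],[0,0,0,0,0,0],[0,0,0,0,0,0],[0,0,0,0,0,0],[0,0,0,0,0,0],[0,0,0,0,0,0]], hand=1, grip_force=20)

```text
time_s: 20.55
tcp_pos: [0.6546, 0.0728, 0.0123]
eef_rot: [-179.7, -0.2, -160.3]
contact_force: [0.3, 0.4, 0.8]
gripper_width: 0.0416
```

Emit:
apply_moves(moves=[[0,0,-0.05,0,0,0],[0,0,-0.15,0,0,0],[0,0,-0.3,0,0,0],[0,0,-0.45,0,0,0],[0,0,-0.55,0,0,0],[0,0,-0.55,0,0,0]])

```text
time_s: 21.3
tcp_pos: [0.6558, 0.0737, 0.1246]
eef_rot: [-179.7, 0.0, -160.3]
contact_force: [-0.1, 0.5, -1.6]
gripper_width: 0.0415
```

```bash
python3 go.py 458 -101 120 -160
```

```text
t 21.3 tcp [0.6558 0.0737 0.1246] rot [-179.7    0.  -160.3] j [ 23.  23.  -9.   0. -57. -94.] w 0.0415 F [-0.1  0.5 -1.6]
-> (458.0, -101.0, 120.0, -160.0) [1.226, -0.488, 0.024, -0.003, 0.0, -0.003]
```

Emit:
apply_moves(moves=[[0.12,-0.05,0,0,0,0],[0.34,-0.14,0,0,0,0],[0.56,-0.23,0,0,0,0],[0.78,-0.32,0,0,0,0],[1.0,-0.4,0,0,0,0]])

```text
time_s: 21.92
tcp_pos: [0.4926, -0.0701, 0.1238]
eef_rot: [-179.7, -0.1, -160.3]
contact_force: [0.4, -0.5, -1.9]
gripper_width: 0.0412
```

```bash
python3 go.py 458 -101 60 -160
```

```text
t 21.93 tcp [ 0.4926 -0.0701  0.1238] rot [-1.797e+02 -1.000e-01 -1.603e+02] j [ 15.   9. -30.   0. -51. -85.] w 0.0412 F [ 0.4 -0.5 -1.9]
-> (458.0, -101.0, 60.0, -160.0) [0.214, -0.086, 0.32, -0.003, -0.001, -0.003]
```

Emit:
apply_moves(moves=[[0.11,-0.04,0.05,0,0,0],[0.214,-0.086,0.13,0,0,0],[0.214,-0.086,0.22,0,0,0],[0.214,-0.086,0.32,0,0,0],[0.214,-0.086,0.32,0,0,0]])

```text
time_s: 22.55
tcp_pos: [0.4562, -0.1014, 0.0582]
eef_rot: [-179.8, -0.3, -160.3]
contact_force: [0.4, -0.4, -1.1]
gripper_width: 0.0416
```

```bash
python3 go.py 458 -101 16.5 -160;  python3 -c "
from h import *
p,d=imaging.capture('wrist');cv2.imwrite('pics/w7.png',p)"
```

```text
t 22.55 tcp [ 0.4562 -0.1014  0.0582] rot [-179.8   -0.3 -160.3] j [ 12.  12. -37.   0. -41. -83.] w 0.0416 F [ 0.4 -0.4 -1.1]
-> (458.0, -101.0, 16.5, -160.0) [-0.01, -0.0, 0.209, -0.002, -0.003, -0.004]
```

View pics/w7.png

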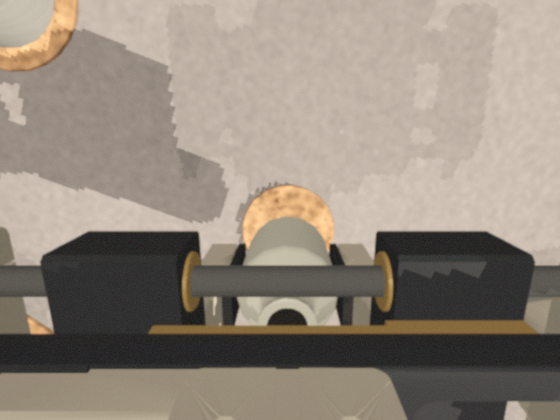

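The pad's centre column (288) matches the vase's (288). I lower.

Emit:
apply_moves(moves=[[-0.01,0,0.05,0,-0.002,0],[-0.01,0,0.1,0,-0.002,0],[-0.01,0,0.15,0,-0.002,0],[-0.01,0,0.18,0,-0.002,0],[-0.01,0,0.2,0,-0.002,0],[-0.01,0,0.21,0,-0.002,0],[-0.01,0,0.215,0,-0.002,0],[-0.01,0,0.215,0,-0.002,0]])

```text
time_s: 23.6
tcp_pos: [0.4591, -0.1008, 0.0164]
eef_rot: [-179.8, -0.0, -160.3]
contact_force: [1.4, 0.5, -0.3]
gripper_width: 0.0413
```

Emit:
apply_moves(moves=[[0.003,0,0.004,0,0,0],[0.003,0,0.008,0,0,0],[0.003,0,0.01,0,0,0],[0.003,0,0.01,0,0,0]])

```text
time_s: 24.1
tcp_pos: [0.4593, -0.1008, 0.0161]
eef_rot: [-179.7, 0.1, -160.2]
contact_force: [-6.2, 4.0, 21.7]
gripper_width: 0.0416
```

Emit:
apply_moves(moves=[[0,0,0,0,0,0],[0,0,0,0,0,0],[0,0,0,0,0,0],[0,0,0,0,0,0],[0,0,0,0,0,0],[0,0,0,0,0,0],[0,0,0,0,0,0],[0,0,-0.1,0,0,0],[0,0,-0.25,0,0,0],[0,0,-0.45,0,0,0],[0,0,-0.6,0,0,0],[0,0,-0.6,0,0,0]], hand=-1)

```text
time_s: 25.6
tcp_pos: [0.4605, -0.1001, 0.1385]
eef_rot: [-179.7, 0.4, -160.2]
contact_force: [0.7, 0.2, -0.2]
gripper_width: 0.0876
```

```bash
python3 go.py 475.5 97 100 -151 475.5 97 100 29
```

```text
t 25.6 tcp [ 0.4605 -0.1001  0.1385] rot [-179.7    0.4 -160.2] j [ 12.   6. -32.   0. -52. -82.] w 0.0876 F [ 0.7  0.2 -0.2]
-> (475.5, 97.0, 100.0, -151.0) [-0.403, 0.903, 0.19, -0.004, 0.004, -0.103]
t 25.6 tcp [ 0.4605 -0.1001  0.1385] rot [-179.7    0.4 -160.2] j [ 12.   6. -32.   0. -52. -82.] w 0.0876 F [ 0.7  0.2 -0.2]
-> (475.5, 97.0, 100.0, 29.0) [-0.403, 0.903, 0.19, 0.006, 0.006, 1.897]
```

Emit:
apply_moves(moves=[[-0.08,0.18,0,0,0,-0.05],[-0.18,0.4,0,0,0,-0.103],[-0.28,0.62,0.05,0,0,-0.103],[-0.38,0.84,0.12,0,0,-0.103],[-0.4,0.9,0.19,0,0,-0.103],[-0.4,0.9,0.19,0,0,-0.103]])

```text
time_s: 26.35
tcp_pos: [0.4739, 0.0961, 0.0982]
eef_rot: [-179.6, 0.1, -150.9]
contact_force: [0.1, 0.3, 0.5]
gripper_width: 0.0876
```

```bash
python3 go.py 475.5 97 17 -151;  python3 -c "
from h import *
p,d=imaging.capture('wrist');cv2.imwrite('pics/w8.png',p)
p,d=imaging.capture('scene');cv2.imwrite('pics/s8.png',p)"
```

```text
t 26.35 tcp [0.4739 0.0961 0.0982] rot [-1.796e+02  1.000e-01 -1.509e+02] j [ 35.  10. -33.   1. -47. -96.] w 0.0876 F [0.1 0.3 0.5]
-> (475.5, 97.0, 17.0, -151.0) [-0.008, 0.003, 0.406, -0.004, 0.001, 0.001]
```

View pics/w8.png

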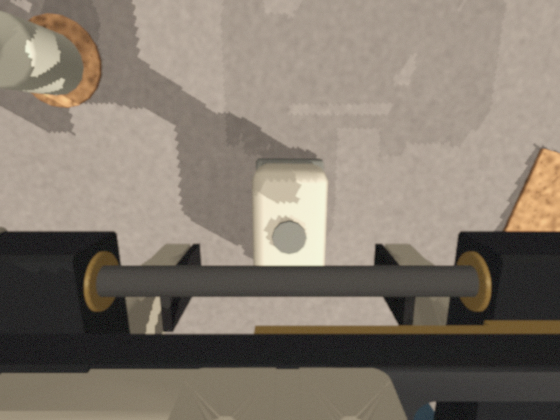

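View pics/s8.png

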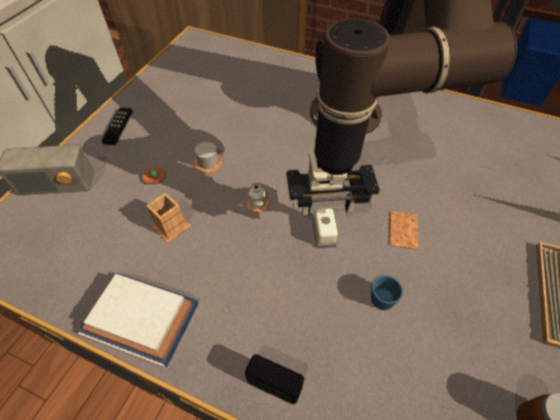

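The lamp (254–327 px) is centred and in line with the jaws. The holder, tin and vase look fine on their pads. One ray check on the button at (289,236).

```bash
python3 -c "
from h import *
I=imaging.camera_info('wrist');print(plane(I,[289.],[236.],.060).round(4))"
```

```text
[[0.475  0.0969 0.06  ]]
```

Emit:
apply_moves(moves=[[-0.008,0.003,0.1,0,0,0],[-0.008,0.003,0.2,0,0,0],[-0.008,0.003,0.3,0,0,0],[-0.008,0.003,0.39,0,0,0],[-0.008,0.003,0.39,0,0,0],[-0.008,0.003,0.39,0,0,0]])

```text
time_s: 27.2
tcp_pos: [0.4769, 0.096, 0.0224]
eef_rot: [-179.6, 0.3, -151.0]
contact_force: [0.7, -0.3, -0.4]
gripper_width: 0.0874
```

Emit:
apply_moves(moves=[[0,0,0,0,0,0],[0,0,0,0,0,0],[0,0,0,0,0,0],[0,0,0,0,0,0],[0,0,0,0,0,0],[0,0,0,0,0,0],[0,0,0,0,0,0],[0,0,0,0,0,0]], hand=1, grip_force=25)

```text
time_s: 28.2
tcp_pos: [0.4769, 0.0962, 0.0224]
eef_rot: [-179.6, 0.3, -151.0]
contact_force: [-2.1, 1.9, 3.7]
gripper_width: 0.0477
```

Emit:
apply_moves(moves=[[0,0,-0.05,0,0,0],[0,0,-0.15,0,0,0],[0,0,-0.3,0,0,0],[0,0,-0.45,0,0,0],[0,0,-0.5,0,0,0],[0,0,-0.5,0,0,0]])

```text
time_s: 28.95
tcp_pos: [0.4761, 0.0965, 0.1227]
eef_rot: [-179.6, 0.4, -151.0]
contact_force: [-0.2, 0.2, -1.6]
gripper_width: 0.0478
```

```bash
python3 go.py 382.7 282 120 -166.3
```

```text
t 28.95 tcp [0.4761 0.0965 0.1227] rot [-179.6    0.4 -151. ] j [ 35.   8. -31.   1. -50. -96.] w 0.0478 F [-0.2  0.2 -1.6]
-> (382.7, 282.0, 120.0, -166.3) [-0.041, 1.038, 0.007, -0.004, 0.005, 0.17]
```

Emit:
apply_moves(moves=[[0,0.12,0,0,0,0],[-0.01,0.34,0,0,0,0.04],[-0.02,0.56,0,0,0,0.08],[-0.03,0.78,0,0,0,0.13],[-0.04,0.96,0.05,0,0,0.17],[-0.04,1.0,0.15,0,0,0.17],[-0.04,1.0,0.25,0,0.005,0.17],[-0.04,1.0,0.25,0,0.005,0.17]])

```text
time_s: 29.95
tcp_pos: [0.3855, 0.2737, 0.069]
eef_rot: [-179.4, -0.2, -166.3]
contact_force: [-1.2, -0.7, -1.6]
gripper_width: 0.0478
```

```bash
python3 go.py 383.5 282 26.5 -166.3;  python3 -c "
from h import *
p,d=imaging.capture('wrist');cv2.imwrite('pics/w9.png',p)"
```

```text
t 29.95 tcp [0.3855 0.2737 0.069 ] rot [-179.4   -0.2 -166.3] j [  60.   12.  -36.    0.  -43. -136.] w 0.0478 F [-1.2 -0.7 -1.6]
-> (383.5, 282.0, 26.5, -166.3) [-0.001, 0.045, 0.212, -0.006, -0.003, -0.0]
```

View pics/w9.png

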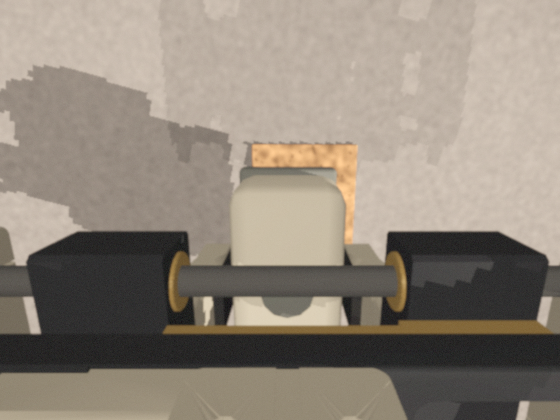

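The pad (252–357 px) is parallel, and its centre is about 10 mm to the right of the lamp, close to the 9 mm still to go. I shift and lower.

Emit:
apply_moves(moves=[[0,0.02,0.02,0,0,0],[0,0.047,0.05,0,-0.003,0],[0,0.047,0.1,0,-0.003,0],[0,0.047,0.15,-0.005,-0.003,0],[0,0.047,0.18,-0.005,-0.003,0],[0,0.047,0.2,-0.005,-0.003,0],[0,0.047,0.21,-0.005,-0.003,0],[0,0.047,0.215,-0.005,-0.003,0],[0,0.047,0.215,-0.005,-0.003,0]])

```text
time_s: 31.12
tcp_pos: [0.3839, 0.2831, 0.0272]
eef_rot: [-180.0, 0.1, -166.3]
contact_force: [0.4, 0.5, -1.8]
gripper_width: 0.0479
```

```bash
python3 go.py 383.5 282 26.5 -166.3
```

```text
t 31.12 tcp [0.3839 0.2831 0.0272] rot [-1.800e+02  1.000e-01 -1.663e+02] j [  60.   16.  -38.    0.  -36. -137.] w 0.0479 F [ 0.4  0.5 -1.8]
-> (383.5, 282.0, 26.5, -166.3) [0.003, -0.005, 0.003, -0.0, 0.002, -0.0]
```

Emit:
apply_moves(moves=[[0,-0.003,0.005,0,0,0],[0,-0.003,0.01,0,0,0],[0,-0.003,0.013,0,0,0],[0,-0.003,0.013,0,0,0]])

```text
time_s: 31.62
tcp_pos: [0.3842, 0.283, 0.0262]
eef_rot: [180.0, 0.2, -166.3]
contact_force: [-8.8, -1.9, 20.1]
gripper_width: 0.0478
```

Emit:
apply_moves(moves=[[0,0,0,0,0,0],[0,0,0,0,0,0],[0,0,0,0,0,0],[0,0,0,0,0,0],[0,0,0,0,0,0],[0,0,0,0,0,0],[0,0,0,0,0,0],[0,0,-0.1,0,0,0],[0,0,-0.25,0,0,0],[0,0,-0.45,0,0,0],[0,0,-0.65,0,0,0],[0,0,-0.85,0,0,0]], hand=-1)

```text
time_s: 33.12
tcp_pos: [0.3835, 0.2826, 0.1976]
eef_rot: [180.0, 0.2, -166.3]
contact_force: [1.3, 0.0, 0.5]
gripper_width: 0.0876
```

Emit:
apply_moves(moves=[[0,0.25,0,0,0,0],[0,0.5,0,0,0,0],[0,0.75,0,0,0,0],[0,1,0,0,0,0],[0,1,0,0,0,0],[0,1,0,0,0,0]])

```text
time_s: 33.88
tcp_pos: [0.3357, 0.4765, 0.1972]
eef_rot: [-180.0, 0.2, -166.3]
contact_force: [-0.4, -1.1, 0.2]
gripper_width: 0.0879
```

```bash
cat > fin.py <<'E'
from h import *
for n in("top","scene"):
    I=imaging.camera_info(n);p,d=imaging.capture(n);cv2.imwrite(f"pics/{n}9.png",p);P=cloud(I,d)
    z=P[...,2];ok=(z>.022)&(z<.1)&(P[...,0]>.3)&(P[...,0]<.77)&(abs(P[...,1])<.54)
    k,l,s,c=cv2.connectedComponentsWithStats(ok.astype(np.uint8))
    print(n)
    for j in range(1,k):
        if s[j,4]<40: continue
        Q=P[l==j];t=np.nanpercentile(Q[:,2],90);Q=Q[Q[:,2]>t-.012]
        w=(Q[:,:2]*1000).astype(np.float32);R=cv2.minAreaRect(w)
        print("obj px",c[j].round(),"top",round(t*1000),"mean",w.mean(0).round(1),"rect",np.round(np.r_[R[0],R[1],R[2]],1))
E
python3 fin.py
```

```text
top
obj px [383. 176.] top 89 mean [ 613.6 -279.3] rect [ 613.6 -279.6   57.2   57.6   70.1]
obj px [169. 180.] top 55 mean [594.1 284.9] rect [592.2 282.2  65.5  64.3  90. ]
obj px [431. 226.] top 30 mean [ 491.  -411.4] rect [ 4.912e+02 -4.125e+02  1.910e+01  2.160e+01  3.000e-01]
obj px [314. 234.] top 74 mean [ 458.9 -100.7] rect [459.4 -99.9  21.1  19.7  62.5]
obj px [166. 260.] top 61 mean [382.6 279.6] rect [383.1 281.3  83.7  48.5  13.3]
obj px [392. 268.] top 58 mean [ 377.1 -300.5] rect [ 377.2 -300.7   60.1   61.8    1.8]
scene
obj px [206. 153.] top 57 mean [ 383.8 -296.5] rect [ 379.8 -298.9   64.    59.5   25. ]
obj px [257. 195.] top 72 mean [463.6 -98.4] rect [461.8 -99.4  23.9  19.5  41.7]
obj px [165. 213.] top 88 mean [ 617.4 -275.9] rect [ 616.  -278.3   60.9   57.    70.3]
obj px [407. 222.] top 61 mean [390.6 283.2] rect [386.1 283.5  83.4  48.   13.6]
obj px [387. 291.] top 55 mean [591.5 285. ] rect [593.7 284.3  66.1  66.1   0.7]
```

View pics/top9.png

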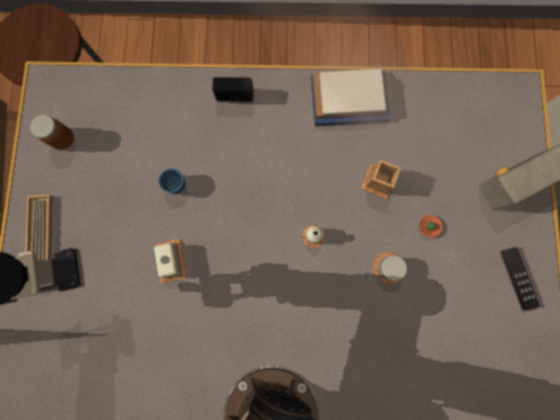

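View pics/scene9.png

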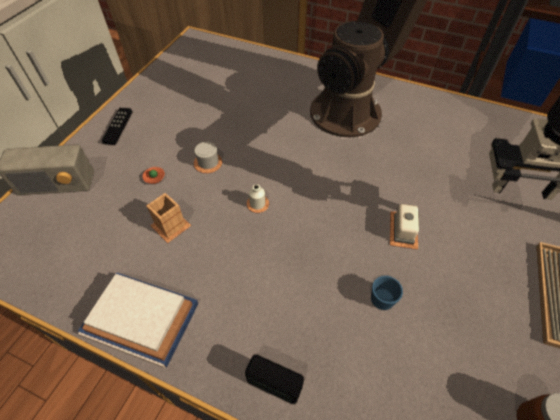

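All four stand on their pads in both pictures; same-camera offsets are about 3 mm or less, and cup and dish are unmoved. I hand in.

```bash
python3 -c "
from plant import r,status
s=status.get_state();print(s['time_s'],s['qd'].round(2));r.close_job()"
```

```text
33.975 [-0.23 -0.47  0.19  0.08  0.06 -0.11]
the job is handed in; nothing more can be done
```

I put the holder, tin, vase and lamp on their matching pads, in that order. Each was lowered slowly until I felt contact (11–28 N), then released. I handed the job in at 34 s, with the gripper open and clear of everything.

- **Position:** in the final top view each thing is within about 3 mm of its pad centre. The scene view gives about 4 mm at most.
- **Turn:** the holder and lamp are within about 1° of their pads' directions.
- **Height:** the measured top heights fit all four standing upright on their pads.
- **Cup and dish:** the cup measured within about 1 mm of its starting place in both views. The dish did too in the top view; the scene view gave no separate figure for it.

No check failed. The only disagreement was a steady 2–4 mm difference between the two cameras, well inside the 13 mm allowed. No verdict was reported at hand-in.

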